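# Shut and lock the glass-door cabinet

## Task

Push the small steel cabinet's glass door fully shut. Then lock it: swing the latch lever on top of the cabinet through its quarter turn, from pointing out to the side to pointing out over the door, and press it firmly home against its end stop so that the locking bolt is fully down, without slamming or forcing the glass or the lever. Leave all the other things where they stand.

Things in the scene. Friction and masses are not known exactly. Their poses are not given: they have to be found in the camera images.
- cabinet: Fixed steel cabinet, 180 deep (x) x 300 wide (y) x 200 mm tall, flat top. Origin: centre of its underside, on the counter. Its own -x points out of the front (towards the robot, turned up to 0.2 rad), +y to its left, z up. The door hangs on the front face (own x = -90 mm).
- door: Glass door in a steel frame, 262 wide, 200 tall, 14 mm thick, from 12 to 212 mm above the counter. Origin: on the vertical hinge line, lower back corner (cabinet x -90, y +140 mm). Its own -y runs from hinge to free edge, -x is the outward normal. Shut, its axes match the cabinet's; it starts 0.25 to 0.55 rad open (clockwise seen from above).
- door_push (a point): Point on the door's outer face, at the top edge of its upper steel bar (22 mm high), 125 mm from the hinge line, 212 mm above the counter; push near here, fingertips 10 to 30 mm lower. No catch or spring: the door moves at 1 to 2 N and stays where left; shut is a hard stop; over 25 N breaks the glass.
- door_edge (a point): Point on the door's outer face at its top edge, 255 mm from the hinge line, near the free edge. With the door shut its x in the cabinet's frame is -104 mm.
- latch: Steel latch lever on the cabinet's top, near the right front corner (cabinet x -64, y -106 mm). Origin: on its vertical pivot at the top's height (200 mm). Own x runs from pivot to handle tip, z up. Unlatched it points to the cabinet's right (-y), within 0.25 rad, or up to 0.2 rad further on; it latches CLOCKWISE seen from above, about a quarter turn, to point out over the door.
- latch_tip (a point): Point on the lever's middle line, 110 mm from the pivot, 30 mm above the cabinet's top. The handle is a flat-sided grip 16 mm wide, 49 to 115 mm from the pivot, 15 to 45 mm above the top: push on its own +y side (towards the cabinet's back at first). The round hub on the pivot is 28 mm across, 41 mm tall.
- bolt_head (a point): Top of the locking bolt's round head (19 mm across), in a sleeve on the cabinet's front edge (cabinet x -113, y -68 mm). It stands 247 mm above the counter while unlocked; only the last 0.3 rad of the lever's turn draws it down, by 12 mm, to 235 mm, head on the sleeve, when the lever is at its end stop. Leave the bolt itself alone.
- latch_hub (a point): Point on the pivot at the hub's top. The end stop is hidden in the hub, anywhere within 0.25 rad of the lever pointing along the cabinet's -x: feel for it. Force at 88 mm from the pivot: at most 2 N to swing freely, 4.5 N over the last 0.3 rad, then a hard stop. Press there with at least 8 N, best 10 to 15; over 25 N bends the lever. It stays where left.
- tub: Bystander, leave alone: round closed plastic tub, 102 mm across, 67 mm tall, standing on the cabinet's top at the back left. Origin: centre of the underside.
- bowl: Bystander, leave alone: blue ceramic bowl, 130 mm across, 60 mm tall, on the counter in front of the cabinet's right side. Origin: centre of the underside.
- jar: Bystander, leave alone: glass spice jar with steel cap, 60 mm across, 120 mm tall, on the counter to the right of the cabinet, below the latch handle. Origin: centre of the underside.
- tumbler: Bystander, leave alone: steel tumbler, 68 mm across, 100 mm tall, standing inside the cabinet. Origin: centre of the underside.
- tawa: Bystander, leave alone: black nonstick pan, 250 mm across, with a black handle, on the counter to the left. Origin: centre of the underside.
- ladle: Bystander, leave alone: flat slotted steel ladle, 310 mm long, lying on the counter to the right. Origin: middle of its length, underside.

How it is judged:
By the outcome, as a careful person would: the job done as asked, in the order asked, and still so for the second after the job is handed in, with the robot touching nothing.
It also fails if it takes over 64 s, if anything falls off the work surface, if the arm or the gripper's body presses on something with over 40 N, if the wrist force passes 120 N, or if a joint passes its speed limit or range.

## Robot

A 7-joint arm with a two-finger parallel gripper is mounted at the origin on the work surface. World frame = base frame: x ahead of the robot, y to its left, z up, the work surface at z = 0. Lengths are in m, angles in rad, forces in N, time in s.
With the tool pointing down it reaches from about 0.425 to 0.925 m from the base axis. Payload 6.8 kg.
Tool frame: the origin (TCP) lies on the centre line of the jaws, within the pads' length; the fingertips stand 8 mm ahead of it and the grasp point (between the pads) lies 11 mm behind it (r.finger_overhang is the distance from the TCP to the fingertips, in m); x points along the fingers, z is the direction in which the jaws open and shut, and the axes are right-handed (so a half turn about x gives the same grasp; the last joint's range is limited). The gripper opens to 85 mm and grips with 20 to 120 N. Pads are 22 mm wide; open, the fingers measure 114 mm over their backs; the gripper's body (76 mm by 85 mm) begins 54 mm behind the grasp point. The pads swing forward as they close: fully open they stand 13 mm farther back than shut.
Start: joints at [-1.343, 0.477, 0.022, 1.555, -0.011, 1.109, -0.083], TCP at [0.222, 0.637, 0.239] pointing down, gripper open.
Joint ranges: [-2.96, 2.96], [-0.34, 2.1], [-1.41, 1.46], [0.24, 2.44], [-1.37, 4.51], [0.17, 1.92], [-2.96, 2.96]. Speed limits (rad/s): [2.39, 2.39, 3.14, 3.14, 3.14, 3.14, 3.14].

## Interface

Orientations are given as a rotation vector (axis times angle).
In Python, from bench import r gives the robot as it stands. The module is installed in compiled form; this text tells all that it offers.
- The arm moves only by the tool play_rows, never from a script. Its argument "plan" is a list of rows, each a list of 5 numbers: the opening, from -1 (shut) to 1 (fully open), then the shift along the world's x, y, z in m, then the turn about the world's z in rad. A call has 1 to 10 rows; each row is the pose to reach, as a shift and turn from the pose commanded when the call began; what a row does not reach only later rows make up. A row lasts 1/10 s, in which the tool goes at most 50 mm and 8.59 degrees, less where a joint would pass 70% of its speed; a pose out of reach is approached as far as the arm can. A call with a gripper value outside its range is refused whole. The fingers move at their own pace and stop on an object; "force" is the grip in N (left out, the last holds). Time passes only in rows, so rows that repeat a pose let the fingers close. It gives the time, the measured TCP pose, the force and the opening at its end, in the units of the state.
- r.get_obs(): the state, without advancing time (a new reading comes with each control period).
- r.grab_frame(name): name is "scene" or "top" or "wrist"; returns a dict with "pixels" (400x640x3 uint8, blue, green, red), "z_map" (400x640 float32, m along the optical axis (not along the pixel's ray), 0 where there is no reading), "vfov" (degrees; the focal length in pixels is half the picture's height over the tangent of half this angle, whatever the lens; pixels are square), "cx", "cy" (the principal point, pixels), "R" (3x3) and "t" (3): a world point X has camera coordinates R X + t; the wrist camera has in their place "tool_from_camera" (4x4, takes a point from camera to tool coordinates, whose origin is the TCP and whose axes are the tool frame's). Camera axes: x right, y down, z forward; pixel columns grow to the right and rows downward; lengths in m; the calibration is good to about 2 mm. The wrist camera is an equidistant fisheye: a pixel r from the principal point sees the ray r / f radians off the axis. A picture is of the moment at which its call begins: read the wrist's pose just before it.
- r.hand_in(): hands the job in, once; it reports no verdict.
Trained networks look in a picture, given as the dict that the camera call returned (one of the last four; its "shot" number tells which), for a name from the list of things; names that differ only in an ending like _2 or _b are one class to them, and where a whole thing is asked for, a point or a joint stands for the part that bears it (a point fixed in the world has none). Each returns a list of dicts, best first, with "conf" (0 to 1); they miss things now and then, are a little off and sometimes report something else, mostly with a low value. They report only what shows in the picture. A call takes as long as a camera call.
- r.outline_of(picture, label): "mask" (400x640 bool, what is visible of it) and "bbox" ([left, top, right, bottom] as shares, 0 to 1, of the picture: columns of its width, rows of its height, round what is visible of it).
- r.pinpoint(picture, label): "position" ([column, row] as shares, 0 to 1, of the picture: columns of its width, rows of its height: a listed point, or the origin of a listed thing).
The state is a dict: "clock": time; "joints": joint angles; "qvel": joint speeds; "tau": joint torques, N m; "tcp_pos": TCP position; "orientation": TCP orientation; "contact_force": force on the tool from outside, world axes, zero at the start; "moment": the same for the moment, N m; "grip_width": finger opening in m.
Only numpy, scipy, OpenCV 4.12 (cv2) and the standard library are available. Lean on these libraries where they do the work, as an engineer would, in place of code of your own. Each camera call takes 0.05 s, during which the arm holds its last target.

## Working session

There is one attempt and no reset: what is moved stays moved. The work goes in short steps, Python scripts to look and compute and a tool call to move; the robot and the scene stay as the last step left them, time stands still between calls to the robot, and variables do not carry over. Pictures are saved under pics/ and viewed, and the job is handed in when it is done.

Besides the shell and the picture viewer there is one more tool, called after ">>>" as a command line: name --pt "numbers of a row" for each row, then --argument value for the rest. play_rows: Moves the arm, as the interface text tells. Its arguments: {"type":"object","properties":{"plan":{"type":"array","items":{"type":"array","items":{"type":"number"}}},"force":{"type":"number"}},"required":["plan"]}

```bash
mkdir -p pics; cat > h.py <<'E'
import numpy as np, cv2
from bench import r
def f(p): return p["pixels"].shape[0]/2/np.tan(np.radians(p["vfov"])/2)
def world(p,u,v,z=None):
    R=np.array(p["R"]);t=np.array(p["t"])
    if z is None: z=p["z_map"][int(round(v)),int(round(u))]
    c=np.array([(u-p["cx"])/f(p)*z,(v-p["cy"])/f(p)*z,z])
    return R.T@(c-t)
def atz(p,u,v,zw):
    R=np.array(p["R"]);t=np.array(p["t"])
    d=R.T@np.array([(u-p["cx"])/f(p),(v-p["cy"])/f(p),1]); o=-R.T@t
    return o+d*(zw-o[2])/d[2]
def proj(p,X):
    c=np.array(p["R"])@np.array(X)+np.array(p["t"]); return c[:2]/c[2]*f(p)+[p["cx"],p["cy"]]
def pts(p,labels):
    out={}
    for l in labels:
        q=r.pinpoint(p,l)
        if q: out[l]=(q[0]["position"][0]*640,q[0]["position"][1]*400,q[0]["conf"])
    return out
E
python3 - <<'E'
from h import *
s=r.get_obs(); print({k:np.round(v,3) for k,v in s.items()})
H={"cabinet":0,"door":.012,"door_push":.212,"door_edge":.212,"latch":.2,"latch_tip":.23,"latch_hub":.241,"bolt_head":.247,"bowl":0,"jar":0,"tub":.2}
for n in ["scene","top"]:
    p=r.grab_frame(n); cv2.imwrite(f"pics/{n}0.png",p["pixels"])
    print(n,np.round(-np.array(p["R"]).T@p["t"],3))
    for l,(u,v,c) in pts(p,H).items():
        print(l,round(u,1),round(v,1),round(c,2),np.round(atz(p,u,v,H[l]),3),np.round(world(p,u,v),3) if 0<=u<639 and 0<=v<399 else '')
E
```

```text
{'clock': np.float64(0.0), 'joints': array([-1.343,  0.478,  0.022,  1.556, -0.012,  1.109, -0.083]), 'qvel': array([-0.001,  0.001,  0.001, -0.001,  0.   ,  0.001,  0.   ]), 'tau': array([ 0.0000e+00, -5.9645e+01,  1.6080e+00, -2.8119e+01,  1.3000e-02,
        1.0000e-02,  0.0000e+00]), 'tcp_pos': array([0.222, 0.637, 0.238]), 'orientation': array([-0.959,  1.351,  0.958]), 'contact_force': array([ 0.353, -0.39 ,  0.055]), 'moment': array([0.01 , 0.005, 0.007]), 'grip_width': np.float64(0.086)}
scene [ 1.495 -0.644  1.506]
cabinet 345.9 234.1 0.96 [0.656 0.085 0.   ] [0.746 0.008 0.16 ]
door_push 335.9 180.8 0.94 [0.53  0.114 0.212] [0.535 0.11  0.219]
door_edge 304.6 182.4 0.9 [0.464 0.001 0.212] [ 0.286  0.112 -0.011]
latch 317.6 201.8 0.74 [ 0.574 -0.009  0.2  ] [ 0.602 -0.028  0.24 ]
latch_tip 291.1 211.9 0.64 [ 0.579 -0.137  0.23 ] [ 0.568 -0.131  0.214]
latch_hub 344.5 235.8 0.65 [ 0.794 -0.04   0.241] [0.744 0.003 0.15 ]
bowl 272.4 214.1 0.8 [ 0.377 -0.123 -0.   ] [ 0.383 -0.126  0.007]
tub 367.3 205.0 0.84 [0.701 0.147 0.2  ] [0.73  0.117 0.249]
top [0.32  0.007 1.572]
door 251.6 193.6 0.92 [0.59  0.224 0.012] [0.568 0.207 0.135]
door_push 279.3 205.2 0.75 [0.522 0.112 0.212] [0.532 0.118 0.139]
door_edge 317.8 220.7 0.82 [ 0.477 -0.004  0.212] [ 0.481 -0.004  0.183]
latch 328.6 184.7 0.74 [ 0.589 -0.034  0.2  ] [ 0.581 -0.033  0.242]
latch_tip 362.5 188.0 0.82 [ 0.575 -0.134  0.23 ] [ 0.572 -0.132  0.249]
latch_hub 322.4 181.1 0.85 [ 0.592 -0.015  0.241] [ 0.591 -0.015  0.243]
bolt_head 312.0 192.7 0.56 [0.555 0.015 0.247] [0.559 0.015 0.224]
jar 359.4 197.6 0.64 [ 0.585 -0.148  0.   ] [ 0.568 -0.138  0.098]
tub 268.9 150.7 0.66 [0.692 0.15  0.2  ] [0.673 0.143 0.268]
```

```bash
python3 - <<'E'
import cv2
for n,(a,b,c,d) in {"scene":(110,290,230,430),"top":(130,280,220,420)}.items():
    i=cv2.imread(f"pics/{n}0.png")[a:b,c:d]; i=cv2.resize(i,None,fx=3.2,fy=3.2,interpolation=cv2.INTER_CUBIC); i=i[:600,:800]
    cv2.imwrite(f"pics/{n}0z.png",i)
E
```

```text
(no output)
```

View pics/scene0.png

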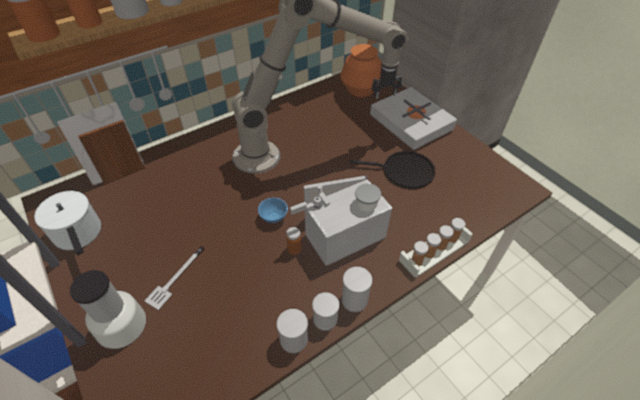

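View pics/top0.png

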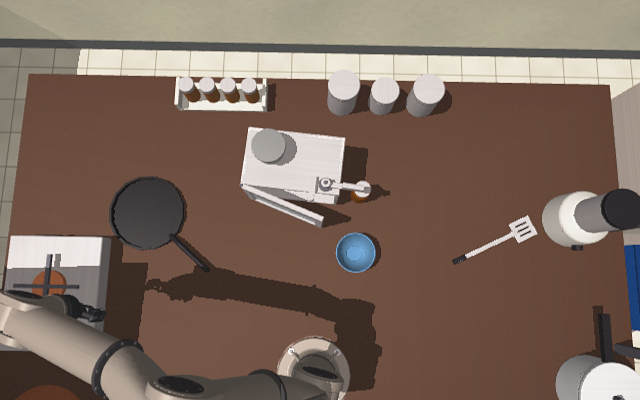

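```bash
ls pics
```

```text
scene0.png
scene0z.png
top0.png
top0z.png
```

View pics/top0z.png

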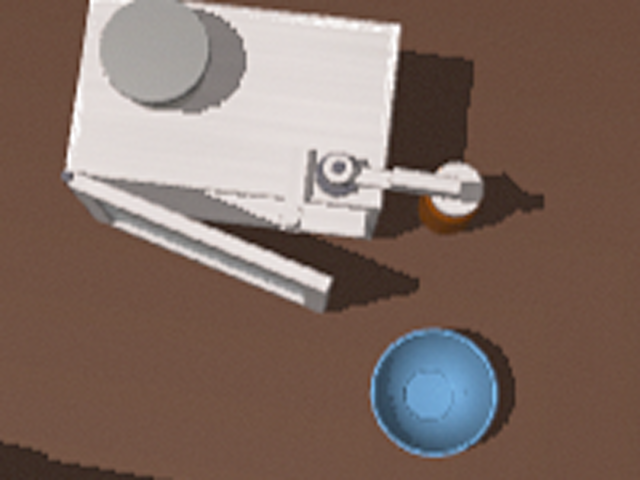

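View pics/scene0z.png

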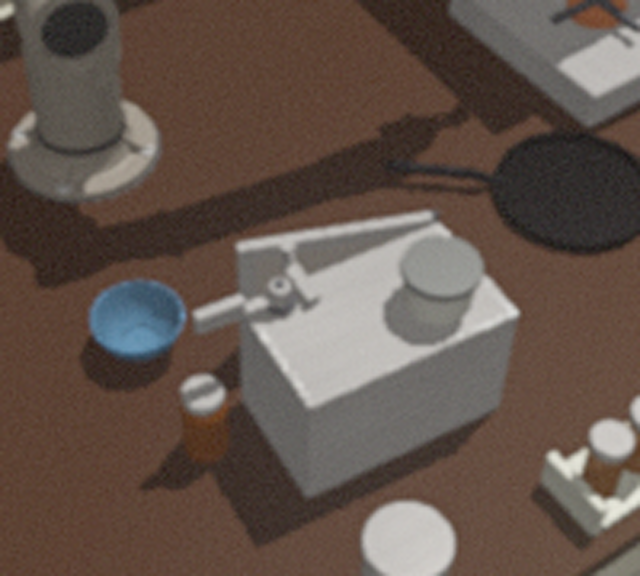

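```bash
cat >> h.py <<'E'
def cloud(p):
    v,u=np.mgrid[0:400,0:640]; z=p["z_map"]; m=z>0
    c=np.stack([(u-p["cx"])/f(p)*z,(v-p["cy"])/f(p)*z,z],-1)
    return (c-np.array(p["t"]))@np.array(p["R"]),m
E
python3 - <<'E'
from h import *
for n in ["top","scene"]:
    p=r.grab_frame(n); W,m=cloud(p)
    box=m&(W[...,0]>.4)&(W[...,0]<.95)&(W[...,1]>-.25)&(W[...,1]<.35)
    np.save(n+"W.npy",W[box])
    P=W[box&(W[...,2]>.192)&(W[...,2]<.206)]
    rc=cv2.minAreaRect(P[:,:2].astype(np.float32)*1000); print(n,len(P),rc,np.round(cv2.boxPoints(rc)))
    # wider fit: max coverage 180x300 rectangle
    for lo,hi in [(.207,.22),(.222,.26)]:
        Q=W[box&(W[...,2]>lo)&(W[...,2]<hi)]; print(lo,len(Q),np.round(Q.mean(0),3),np.round(Q.min(0),3),np.round(Q.max(0),3))
    im=np.zeros((560,640,3),np.uint8)
    for X in W[box]:
        i=int((.95-X[0])*1000);j=int((.35-X[1])*1000)
        z=X[2]; col=(60,60,60) if z<.18 else (255,255,255) if z<.206 else (0,255,255) if z<.222 else (0,0,255)
        cv2.circle(im,(j,i),2,col,-1)
    cv2.imwrite(f"pics/bev_{n}.png",im)
E
```

```text
top 4291 ((620.868896484375, 80.93391418457031), (300.97271728515625, 264.8302307128906), 84.05955505371094) [[474. -55.]
 [737. -82.]
 [768. 217.]
 [505. 244.]]
0.207 634 [0.557 0.08  0.213] [ 0.476 -0.131  0.207] [0.747 0.235 0.22 ]
0.222 361 [ 0.581 -0.044  0.239] [ 0.533 -0.138  0.222] [0.72  0.172 0.26 ]
scene 2002 ((620.53955078125, 84.09917449951172), (307.4039306640625, 271.9690246582031), 84.03076934814453) [[469. -55.]
 [740. -83.]
 [772. 223.]
 [501. 251.]]
0.207 405 [0.583 0.073 0.213] [ 0.48  -0.133  0.207] [0.767 0.236 0.22 ]
0.222 332 [0.627 0.004 0.238] [ 0.534 -0.136  0.222] [0.741 0.172 0.26 ]
```

View pics/bev_top.png

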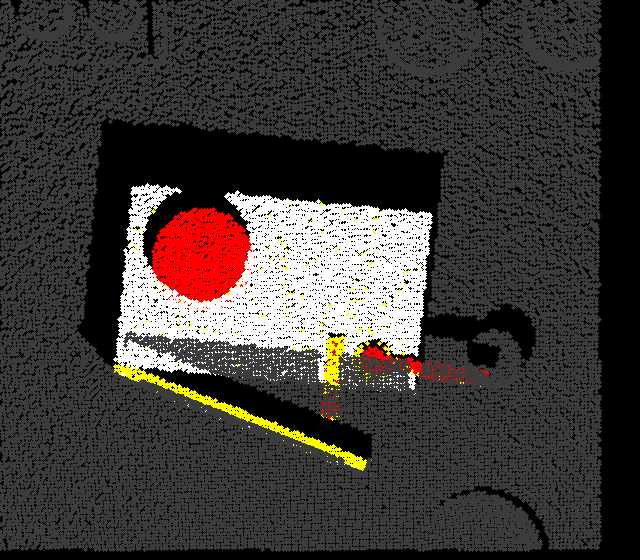

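View pics/bev_scene.png

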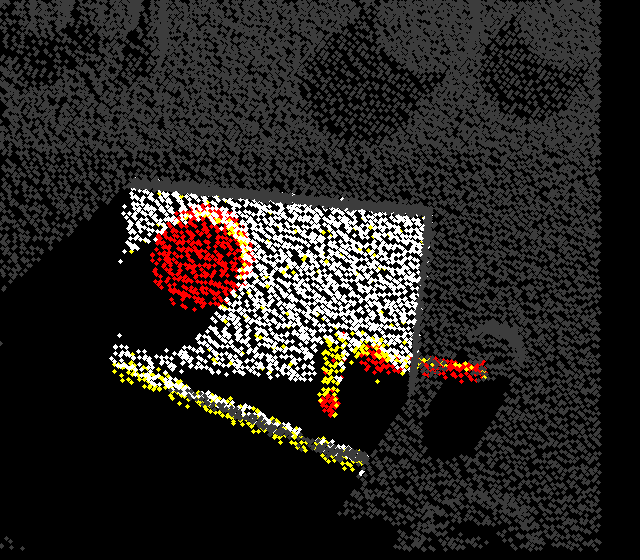

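```bash
cat > geo.py <<'E'
from h import *
from scipy.optimize import minimize
P=[]
for n in ["top","scene"]:
    W=np.load(n+"W.npy"); P.append(W)
W=np.vstack(P)
E
python3 - <<'E'
from geo import *
from scipy.spatial.transform import Rotation as R
s=r.get_obs(); M=R.from_rotvec(s["orientation"]).as_matrix(); print(np.round(M,3), r.finger_overhang)
# back edge & right edge & left edge line fits on z~.2 points
T=W[(W[:,2]>.192)&(W[:,2]<.207)]
th=-.104
for it in range(3):
    ex=np.array([np.cos(th),np.sin(th)]);ey=np.array([-ex[1],ex[0]])
    a=T[:,:2]@ex;b=T[:,:2]@ey
    # back edge: per b-bin 98th pct of a
    bb=np.linspace(b.min()+.08,b.max()-.02,14) ;xs=[]
    for lo,hi in zip(bb[:-1],bb[1:]):
        q=a[(b>=lo)&(b<hi)]; xs.append((.5*(lo+hi),np.sort(q)[-3]))
    xs=np.array(xs); k=np.polyfit(xs[:,0],xs[:,1],1); th-= np.arctan(k[0])
    print(th,k,np.std(xs[:,1]-np.polyval(k,xs[:,0])))
aa=np.percentile(b,[.5,99.5]);print("width",b.min(),b.max(),aa)
# sides
sel=(a<.70)&(a>.60)
print(np.sort(b[sel])[[3,10]],np.sort(b[sel])[[-10,-3]])
yc=(np.sort(b[sel])[5]+np.sort(b[sel])[-5])/2; xc=np.median(xs[:,1])-.09
c=ex*xc+ey*yc; print("centre",c,"th",th)
piv=c+ex*-.064+ey*-.106; hinge=c-.09*ex+.14*ey;bolt=c-.113*ex-.068*ey; print("piv",piv,"hinge",hinge,"bolt",bolt)
for n,p in zip(["top","scene"],P):
    L=p[(p[:,2]>.225)&(p[:,2]<.25)&(p[:,1]<-.07)]; print(n,"handle mean",L.mean(0),len(L)); d=L.mean(0)[:2]-piv; print("lever ang rel -y", np.arctan2(d[1],d[0])-np.arctan2(-ey[1],-ey[0]))
    H=p[(p[:,2]>.23)&(p[:,2]<.25)&(np.hypot(*(p[:,:2]-piv).T)<.02)]; print("hub",H.mean(0),len(H))
    B=p[(p[:,2]>.235)&(p[:,2]<.26)&(np.hypot(*(p[:,:2]-bolt).T)<.03)]; print("bolt",B.mean(0),B[:,2].max() if len(B) else 0,len(B))
    D=p[(p[:,2]>.206)&(p[:,2]<.218)]; e=(D[:,:2]-hinge); D=D[(e@ex<.02)&(e@ey<-.02)]
    q=np.polyfit(D[:,1],D[:,0],1); print("door slope ang", np.arctan(q[0])+th)
E
```

```text
[[ 0.    -0.944  0.33 ]
 [ 0.     0.33   0.944]
 [-1.    -0.     0.   ]] 0.008
-0.0953350056282726 [-0.00866521  0.74268976] 0.001157660034654911
-0.09423893432017794 [-0.00109607  0.74292564] 0.0011057734218749495
-0.09476443522061206 [5.25500949e-04 7.42913570e-01] 0.0006569513132188512
width -0.011948342860321072 0.29481701769318136 [-0.01021038  0.28745337]
[-0.01150283 -0.01091648] [0.28770717 0.28888017]
centre [0.66333828 0.07644528] th -0.09476443522061206
piv [ 0.58964771 -0.02306201] hinge [0.58691156 0.22429303] bolt [0.54444091 0.01938025]
top handle mean [ 0.57490975 -0.10267157  0.24243967] 139
lever ang rel -y -0.0888165901137834
hub [ 0.58674802 -0.02264689  0.24139433] 74
bolt [0.54202482 0.01950094 0.2485583 ] 0.2552263079669342 32
door slope ang 0.07085401790609255
scene handle mean [ 0.58163812 -0.10387647  0.24002951] 90
lever ang rel -y -0.004549241861965259
hub [ 0.59274539 -0.02348811  0.24101702] 38
bolt [0.54555725 0.02037437 0.2465288 ] 0.25207453107971617 17
door slope ang 0.20442429677357637
```

>>> play_rows --pt "-1 0.01 -0.03 0.02 0.02" --pt "-1 0.03 -0.07 0.04 0.05" --pt "-1 0.05 -0.11 0.06 0.08" --pt "-1 0.07 -0.15 0.06 0.1" --pt "-1 0.09 -0.19 0.06 0.13" --pt "-1 0.11 -0.23 0.06 0.16" --pt "-1 0.13 -0.27 0.06 0.19" --pt "-1 0.15 -0.31 0.06 0.21" --pt "-1 0.17 -0.35 0.06 0.24" --pt "-1 0.18 -0.38 0.06 0.24" --force 40

```text
clock: 2.3
tcp_pos: [0.4039, 0.2542, 0.2996]
orientation: [-1.137, 1.253, 1.136]
contact_force: [-0.1, 0.4, 0.6]
grip_width: -0.0
```

>>> play_rows --pt "-1 0.02 -0.04 0 0" --pt "-1 0.045 -0.08 0 0" --pt "-1 0.065 -0.12 0 0" --pt "-1 0.073 -0.139 0 0" --pt "-1 0.073 -0.139 -0.03 0" --pt "-1 0.073 -0.139 -0.06 0" --pt "-1 0.073 -0.139 -0.085 0" --pt "-1 0.073 -0.139 -0.094 0" --pt "-1 0.073 -0.139 -0.094 0"

```text
clock: 3.2
tcp_pos: [0.4748, 0.1181, 0.2046]
orientation: [-1.138, 1.255, 1.139]
contact_force: [-0.1, 0.1, -0.0]
grip_width: 0.0002
```

```bash
python3 - <<'E'
from h import *
s=r.get_obs(); print(np.round(s["tcp_pos"],4),np.round(s["joints"],2),np.round(s["contact_force"],2))
for n,(a,b,c,d) in {"scene":(110,290,230,430),"top":(130,280,220,420)}.items():
    p=r.grab_frame(n); i=p["pixels"][a:b,c:d]; i=cv2.resize(i,None,fx=3.2,fy=3.2,interpolation=cv2.INTER_CUBIC); cv2.imwrite(f"pics/{n}1z.png",i)
E
```

```text
[0.4748 0.1181 0.2046] [-0.65  0.21  0.32  2.04 -0.09  0.9   1.19] [-0.09  0.07 -0.05]
```

View pics/scene1z.png

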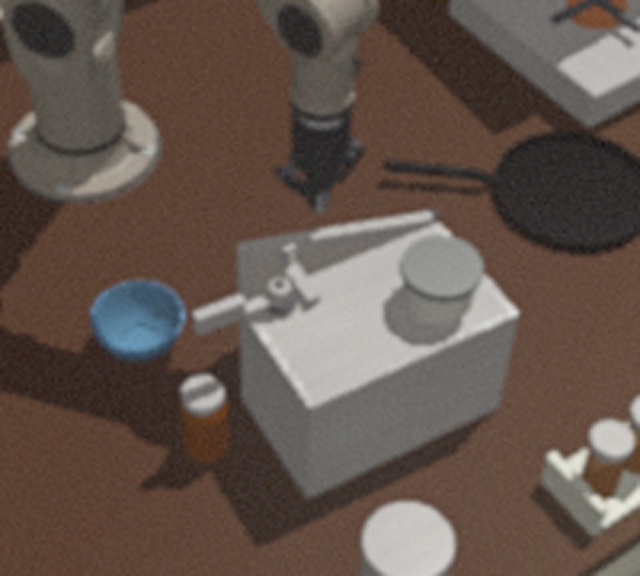

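View pics/top1z.png

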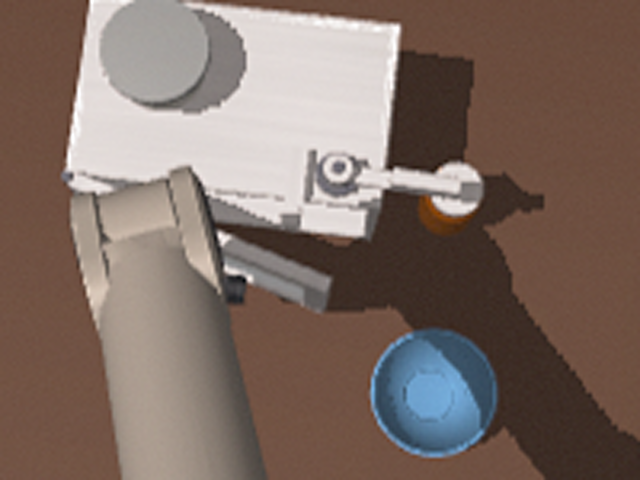

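>>> play_rows --pt "-1 0.01 -0.002 0 0" --pt "-1 0.02 -0.003 0 0" --pt "-1 0.03 -0.005 0 0" --pt "-1 0.036 -0.006 0 0" --pt "-1 0.04 -0.007 0 0" --pt "-1 0.044 -0.008 0 0" --pt "-1 0.048 -0.009 0 0" --pt "-1 0.052 -0.01 0 0" --pt "-1 0.055 -0.011 0 0"

```text
clock: 4.2
tcp_pos: [0.5305, 0.1071, 0.2052]
orientation: [-1.138, 1.253, 1.138]
contact_force: [-1.3, -0.6, -1.0]
grip_width: -0.0002
```

>>> play_rows --pt "-1 0.003 0 0 0" --pt "-1 0.006 -0.001 0 0" --pt "-1 0.009 -0.001 0 0" --pt "-1 0.011 -0.001 0 0" --pt "-1 0.012 -0.001 0 0"

```text
clock: 4.7
tcp_pos: [0.5427, 0.1064, 0.2053]
orientation: [-1.138, 1.253, 1.138]
contact_force: [-1.9, -1.1, 0.4]
grip_width: 0.0004
```

>>> play_rows --pt "-1 0.001 0 0 0" --pt "-1 0.002 0 0 0" --pt "-1 0.003 0 0 0" --pt "-1 0.003 0 0 0"

```text
clock: 5.1
tcp_pos: [0.5456, 0.1064, 0.2054]
orientation: [-1.138, 1.253, 1.138]
contact_force: [-0.7, 0.1, 0.6]
grip_width: -0.0
```

>>> play_rows --pt "-1 0.001 0 0 0" --pt "-1 0.002 0 0 0" --pt "-1 0.003 0 0 0" --pt "-1 0.003 0 0 0"

```text
clock: 5.5
tcp_pos: [0.5487, 0.1064, 0.2054]
orientation: [-1.138, 1.253, 1.138]
contact_force: [-0.3, -0.7, -0.1]
grip_width: -0.0002
```

>>> play_rows --pt "-1 0.001 0 0 0" --pt "-1 0.002 0 0 0" --pt "-1 0.002 0 0 0"

```text
clock: 5.8
tcp_pos: [0.5506, 0.1064, 0.2053]
orientation: [-1.138, 1.253, 1.138]
contact_force: [-0.5, -0.6, -0.0]
grip_width: 0.0001
```

>>> play_rows --pt "-1 0.001 0 0 0" --pt "-1 0.002 0 0 0" --pt "-1 0.002 0 0 0"

```text
clock: 6.1
tcp_pos: [0.5513, 0.1063, 0.2052]
orientation: [-1.137, 1.255, 1.14]
contact_force: [-6.2, -0.6, 4.6]
grip_width: -0.0001
```

>>> play_rows --pt "-1 0.001 0 0 0" --pt "-1 0.001 0 0 0"

```text
clock: 6.3
tcp_pos: [0.5514, 0.1064, 0.2052]
orientation: [-1.136, 1.257, 1.142]
contact_force: [-9.4, -0.2, 7.4]
grip_width: 0.0002
```

>>> play_rows --pt "-1 0.001 0 0 0" --pt "-1 0.001 0 0 0"

```text
clock: 6.5
tcp_pos: [0.5514, 0.1064, 0.2051]
orientation: [-1.136, 1.258, 1.143]
contact_force: [-12.7, -0.6, 9.3]
grip_width: 0.0
```

>>> play_rows --pt "-1 -0.01 0 0 0" --pt "-1 -0.03 0 0 0" --pt "-1 -0.05 0 0.01 0" --pt "-1 -0.055 0 0.04 0" --pt "-1 -0.055 0 0.08 0" --pt "-1 -0.05 -0.02 0.11 0" --pt "-1 -0.03 -0.05 0.115 0" --pt "-1 -0.01 -0.09 0.115 0" --pt "-1 0.01 -0.13 0.115 0" --pt "-1 0.03 -0.17 0.115 0"

```text
clock: 7.5
tcp_pos: [0.5855, -0.065, 0.3209]
orientation: [-1.14, 1.25, 1.137]
contact_force: [0.9, -0.0, -0.0]
grip_width: -0.0
```

```bash
python3 - <<'E'
from h import *
s=r.get_obs(); print(np.round(s["tcp_pos"],4),np.round(s["joints"],2),np.round(s["contact_force"],2))
for n,(a,b,c,d) in {"scene":(110,290,230,430),"top":(130,280,220,420)}.items():
    p=r.grab_frame(n); i=p["pixels"][a:b,c:d]; i=cv2.resize(i,None,fx=3.2,fy=3.2,interpolation=cv2.INTER_CUBIC); cv2.imwrite(f"pics/{n}2z.png",i)
    for l,z in [("door_edge",.212),("door_push",.212),("latch_tip",.23)]:
        q=pts(p,[l])
        if q: u,v,cf=q[l];print(n,l,np.round(atz(p,u,v,z),3),round(cf,2))
E
```

```text
[ 0.5855 -0.065   0.3209] [-0.37  0.28  0.47  1.69 -0.14  1.2   1.61] [ 0.93 -0.04 -0.  ]
scene door_edge [ 0.53  -0.027  0.212] 0.58
scene door_push [0.546 0.11  0.212] 0.64
scene latch_tip [ 0.582 -0.116  0.23 ] 0.75
top door_edge [ 0.548 -0.031  0.212] 0.56
top door_push [0.564 0.099 0.212] 0.89
```

View pics/scene2z.png

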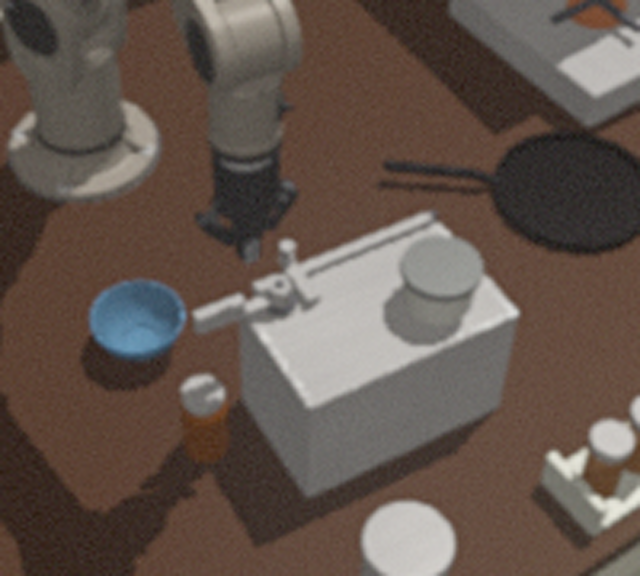

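View pics/top2z.png

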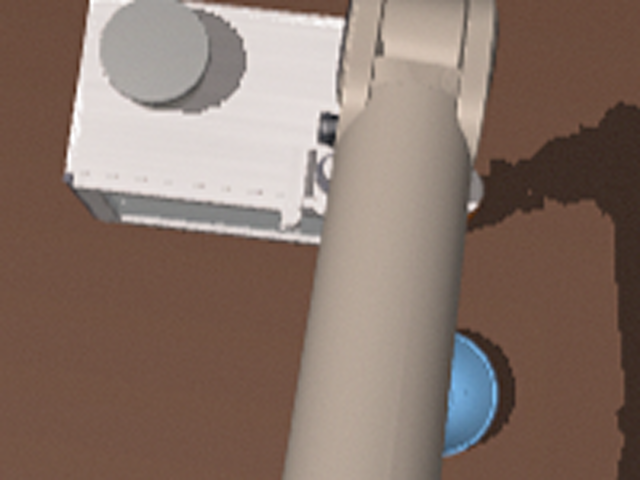

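>>> play_rows --pt "-1 0.012 -0.024 0 0" --pt "-1 0.027 -0.048 0 0" --pt "-1 0.027 -0.048 -0.03 0" --pt "-1 0.027 -0.048 -0.06 0" --pt "-1 0.027 -0.048 -0.08 0" --pt "-1 0.027 -0.048 -0.09 0" --pt "-1 0.027 -0.048 -0.09 0"

```text
clock: 8.6
tcp_pos: [0.6108, -0.1105, 0.2292]
orientation: [-1.138, 1.254, 1.141]
contact_force: [-0.0, -0.8, -0.8]
grip_width: 0.0001
```

```bash
python3 - <<'E'
from h import *
s=r.get_obs(); print(np.round(s["tcp_pos"],4),np.round(s["joints"],2),np.round(s["contact_force"],2))
for n,(a,b,c,d) in {"scene":(150,280,260,400)}.items():
    p=r.grab_frame(n); i=p["pixels"][a:b,c:d]; i=cv2.resize(i,None,fx=4.5,fy=4.5,interpolation=cv2.INTER_CUBIC); cv2.imwrite(f"pics/{n}3z.png",i)
p=r.grab_frame("wrist"); cv2.imwrite("pics/w3.png",p["pixels"])
E
```

```text
[ 0.6108 -0.1105  0.2292] [-0.27  0.42  0.46  1.73 -0.21  1.04  1.75] [-0.01 -0.75 -0.79]
```

View pics/scene3z.png

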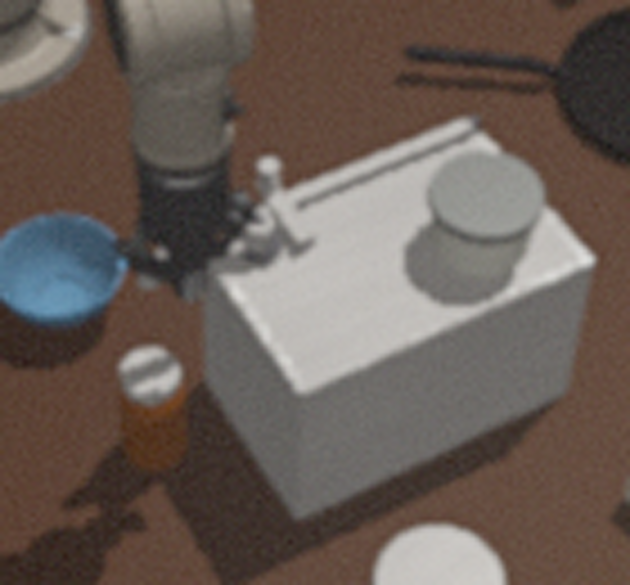

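View pics/w3.png

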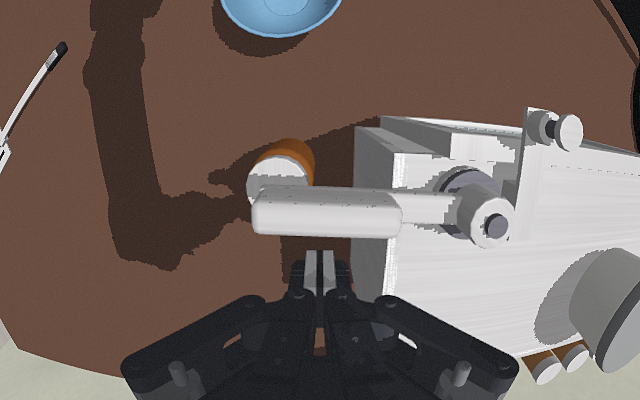

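```bash
cat > arc.py <<'E'
from h import *
from scipy.spatial.transform import Rotation as Ro
piv=np.array([.589,-.023]);th=-.096
ex=np.array([np.cos(th),np.sin(th)]);ey=np.array([-ex[1],ex[0]])
def yaw(s):
    y=Ro.from_rotvec(s["orientation"]).as_matrix()[:,1]; return np.arctan2(y[1],y[0])
def tgt(a,off=.019,L=.088):
    d=-np.cos(a)*ey-np.sin(a)*ex; n=ex*np.cos(a)-ey*np.sin(a)
    return piv+L*d+off*n
def state(s):
    q=s["tcp_pos"][:2]-piv; w=np.arctan2(-ex[1],-ex[0]); a=-(yaw(s)-w); a=(a+np.pi)%(2*np.pi)-np.pi
    # lever angle implied by position with offset .019
    L=np.sqrt(q@q-.019**2); ang=np.arctan2(q@ey,q@ex); al=-(ang+np.pi/2)+np.arctan2(.019,L)
    return a,al%(2*np.pi),L
E
python3 - <<'E'
from arc import *
s=r.get_obs();p=s["tcp_pos"][:2];a0,al,L=state(s);print(a0,al,L)
for a in [-.02,.04,.1,.18,.26,.34,.42,.5,.58,.66,.74,.82,.9,.98,1.06]: print(a,np.round(tgt(a)-p,4),round(-(a-a0),3))
E
```

```text
-0.0009484297882527137 6.141805569930969 0.08926367544576887
-0.02 [-0.0108 -0.0009] 0.019
0.04 [-0.0161 -0.0015] -0.041
0.1 [-0.0215 -0.0017] -0.101
0.18 [-0.0287 -0.0015] -0.181
0.26 [-0.0359 -0.0008] -0.261
0.34 [-0.043   0.0005] -0.341
0.42 [-0.0499  0.0024] -0.421
0.5 [-0.0567  0.0048] -0.501
0.58 [-0.0633  0.0078] -0.581
0.66 [-0.0696  0.0112] -0.661
0.74 [-0.0756  0.0152] -0.741
0.82 [-0.0813  0.0196] -0.821
0.9 [-0.0866  0.0245] -0.901
0.98 [-0.0915  0.0298] -0.981
1.06 [-0.0959  0.0355] -1.061
```

>>> play_rows --pt "-1 -0.006 -0.001 0 0" --pt "-1 -0.011 -0.001 0 0" --pt "-1 -0.016 -0.0015 0 -0.04" --pt "-1 -0.0215 -0.0017 0 -0.1" --pt "-1 -0.0287 -0.0015 0 -0.18" --pt "-1 -0.0359 -0.0008 0 -0.26" --pt "-1 -0.0359 -0.0008 0 -0.26"

```text
clock: 9.4
tcp_pos: [0.5751, -0.1125, 0.2312]
orientation: [-0.943, 1.356, 0.942]
contact_force: [1.3, 0.0, 0.1]
grip_width: -0.0003
```

```bash
python3 - <<'E'
from arc import *
s=r.get_obs();print(state(s),np.round(s["tcp_pos"],4),np.round(s["contact_force"],2))
p=r.grab_frame("wrist"); cv2.imwrite("pics/w4.png",p["pixels"])
E
```

```text
(np.float64(0.2607425103117822), np.float64(0.2695321404206521), np.float64(0.0885595516871704)) [ 0.5751 -0.1125  0.2312] [1.27 0.05 0.11]
```

View pics/w4.png

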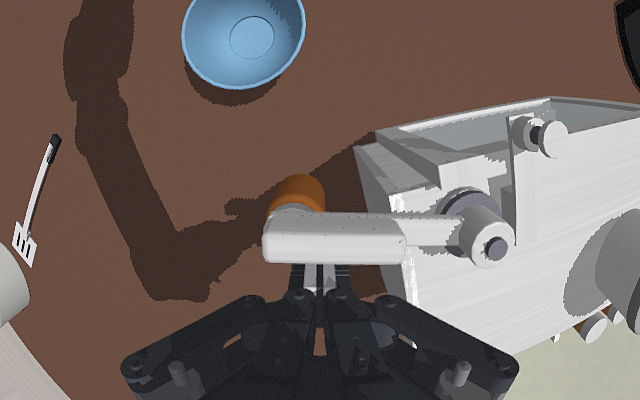

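>>> play_rows --pt "-1 -0.0071 0.0013 0 -0.08" --pt "-1 -0.014 0.0032 0 -0.16" --pt "-1 -0.0208 0.0056 0 -0.24" --pt "-1 -0.0274 0.0086 0 -0.32" --pt "-1 -0.0337 0.012 0 -0.4" --pt "-1 -0.0397 0.016 0 -0.48" --pt "-1 -0.0454 0.0204 0 -0.56" --pt "-1 -0.0507 0.0253 0 -0.64" --pt "-1 -0.0507 0.0253 0 -0.64"

```text
clock: 10.35
tcp_pos: [0.5249, -0.0869, 0.2307]
orientation: [-0.452, 1.522, 0.452]
contact_force: [0.4, 0.5, 0.7]
grip_width: 0.0001
```

```bash
python3 - <<'E'
from arc import *
s=r.get_obs();print(state(s),np.round(s["tcp_pos"],4),np.round(s["contact_force"],2),np.round(s["joints"],2))
p=r.grab_frame("wrist"); cv2.imwrite("pics/w5.png",p["pixels"])
p0=s["tcp_pos"][:2];a0=state(s)[0]
for a in np.arange(.94,1.9,.04): print(round(a,2),np.round(tgt(a)-p0,4),round(-(a-a0),3))
E
```

```text
(np.float64(0.8980318565408796), np.float64(0.9028009300251194), np.float64(0.08848576424992936)) [ 0.5249 -0.0869  0.2307] [0.4  0.5  0.66] [-0.51  0.29  0.68  1.94 -0.22  0.98  0.85]
0.94 [-0.0019  0.0027] -0.042
0.98 [-0.0043  0.0054] -0.082
1.02 [-0.0066  0.0081] -0.122
1.06 [-0.0088  0.011 ] -0.162
1.1 [-0.0108  0.014 ] -0.202
1.14 [-0.0128  0.017 ] -0.242
1.18 [-0.0146  0.0201] -0.282
1.22 [-0.0163  0.0233] -0.322
1.26 [-0.0178  0.0266] -0.362
1.3 [-0.0192  0.0299] -0.402
1.34 [-0.0205  0.0332] -0.442
1.38 [-0.0217  0.0366] -0.482
1.42 [-0.0227  0.0401] -0.522
1.46 [-0.0236  0.0436] -0.562
1.5 [-0.0243  0.0471] -0.602
1.54 [-0.0249  0.0506] -0.642
1.58 [-0.0254  0.0542] -0.682
1.62 [-0.0257  0.0578] -0.722
1.66 [-0.0259  0.0614] -0.762
1.7 [-0.0259  0.065 ] -0.802
1.74 [-0.0258  0.0686] -0.842
1.78 [-0.0255  0.0722] -0.882
1.82 [-0.0251  0.0758] -0.922
1.86 [-0.0246  0.0793] -0.962
```

View pics/w5.png

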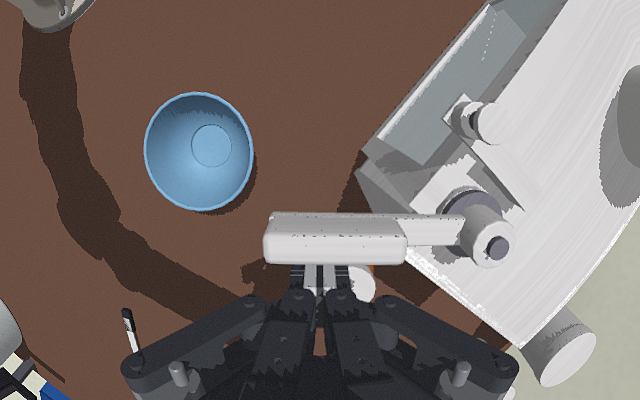

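>>> play_rows --pt "-1 -0.0019 0.0027 0 -0.04" --pt "-1 -0.0043 0.0054 0 -0.08" --pt "-1 -0.0066 0.0081 0 -0.12" --pt "-1 -0.0088 0.011 0 -0.16" --pt "-1 -0.0108 0.014 0 -0.2" --pt "-1 -0.0128 0.017 0 -0.24" --pt "-1 -0.0146 0.0201 0 -0.28" --pt "-1 -0.0163 0.0233 0 -0.32" --pt "-1 -0.0163 0.0233 0 -0.32"

```text
clock: 11.3
tcp_pos: [0.5086, -0.0643, 0.2305]
orientation: [-0.202, 1.561, 0.202]
contact_force: [-0.8, -1.5, 1.6]
grip_width: 0.0002
```

>>> play_rows --pt "-1 -0.0008 0.0016 0 -0.02" --pt "-1 -0.0015 0.0033 0 -0.04" --pt "-1 -0.0022 0.005 0 -0.06" --pt "-1 -0.0029 0.0066 0 -0.08"

```text
clock: 11.7
tcp_pos: [0.5056, -0.0577, 0.2304]
orientation: [-0.136, 1.567, 0.136]
contact_force: [0.4, -4.2, 1.8]
grip_width: 0.0002
```

>>> play_rows --pt "-1 -0.0007 0.0017 0 -0.02" --pt "-1 -0.0013 0.0033 0 -0.04" --pt "-1 -0.0013 0.0033 0 -0.04"

```text
clock: 12.0
tcp_pos: [0.5041, -0.0536, 0.2303]
orientation: [-0.105, 1.569, 0.106]
contact_force: [-1.2, -3.4, 3.3]
grip_width: -0.0002
```

>>> play_rows --pt "-1 -0.0006 0.0017 0 -0.02" --pt "-1 -0.0012 0.0034 0 -0.04" --pt "-1 -0.0012 0.0034 0 -0.04"

```text
clock: 12.3
tcp_pos: [0.5031, -0.0502, 0.2303]
orientation: [-0.074, 1.57, 0.074]
contact_force: [-0.3, -2.9, 3.2]
grip_width: -0.0002
```

>>> play_rows --pt "-1 -0.0005 0.0018 0 -0.02" --pt "-1 -0.001 0.0035 0 -0.04" --pt "-1 -0.001 0.0035 0 -0.04"

```text
clock: 12.6
tcp_pos: [0.502, -0.0467, 0.2303]
orientation: [-0.043, 1.571, 0.043]
contact_force: [-1.3, -3.5, 2.3]
grip_width: -0.0002
```

>>> play_rows --pt "-1 -0.0004 0.0018 0 -0.02" --pt "-1 -0.0009 0.0035 0 -0.04" --pt "-1 -0.0009 0.0035 0 -0.04"

```text
clock: 12.9
tcp_pos: [0.5012, -0.0432, 0.2303]
orientation: [-0.011, 1.571, 0.012]
contact_force: [-0.6, -3.7, 2.0]
grip_width: -0.0002
```

>>> play_rows --pt "-1 -0.0004 0.0018 0 -0.02" --pt "-1 -0.0007 0.0035 0 -0.04" --pt "-1 -0.0007 0.0035 0 -0.04"

```text
clock: 13.2
tcp_pos: [0.5005, -0.0397, 0.2303]
orientation: [0.02, 1.571, -0.02]
contact_force: [-1.3, -4.0, 2.5]
grip_width: -0.0002
```

>>> play_rows --pt "-1 -0.0003 0.0018 0 -0.02" --pt "-1 -0.0003 0.0018 0 -0.02"

```text
clock: 13.4
tcp_pos: [0.5002, -0.0384, 0.2303]
orientation: [0.036, 1.57, -0.037]
contact_force: [-0.6, -5.2, 1.6]
grip_width: 0.0003
```

>>> play_rows --pt "-1 -0.0003 0.0018 0 -0.02" --pt "-1 -0.0003 0.0018 0 -0.02"

```text
clock: 13.6
tcp_pos: [0.4999, -0.0382, 0.2303]
orientation: [0.051, 1.57, -0.055]
contact_force: [-0.3, -9.0, 0.8]
grip_width: 0.0001
```

>>> play_rows --pt "-1 0 0.0008 0 0" --pt "-1 0 0.0008 0 0"

```text
clock: 13.8
tcp_pos: [0.4999, -0.0381, 0.2304]
orientation: [0.051, 1.569, -0.056]
contact_force: [0.4, -10.6, 1.1]
grip_width: 0.0002
```

>>> play_rows --pt "-1 0 0.0008 0 0" --pt "-1 0 0.0008 0 0" --pt "-1 0 0.0008 0 0" --pt "-1 0 0.0008 0 0"

```text
clock: 14.2
tcp_pos: [0.4999, -0.038, 0.2304]
orientation: [0.051, 1.569, -0.057]
contact_force: [1.2, -13.4, 0.1]
grip_width: -0.0001
```

```bash
python3 - <<'E'
from arc import *
s=r.get_obs();print(state(s),np.round(s["tcp_pos"],4),np.round(s["contact_force"],2))
p=r.grab_frame("wrist"); cv2.imwrite("pics/w6.png",p["pixels"])
E
```

```text
(np.float64(1.5429942436192094), np.float64(1.519709350824044), np.float64(0.08830902845006919)) [ 0.4999 -0.038   0.2304] [  1.16 -13.37   0.15]
```

View pics/w6.png

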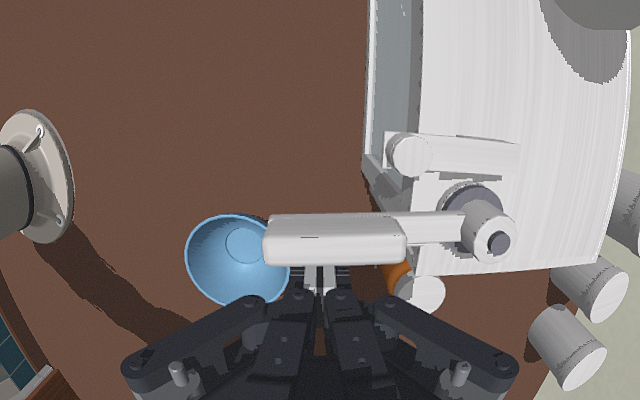

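>>> play_rows --pt "-1 0 -0.008 0 0" --pt "-1 0 -0.02 0 0" --pt "-1 0 -0.035 0 0" --pt "-1 0 -0.035 0.03 0" --pt "-1 0 -0.035 0.07 0" --pt "-1 0 -0.035 0.11 0" --pt "-1 0 0 0.13 0" --pt "-1 -0.01 0.05 0.13 0" --pt "-1 -0.02 0.1 0.13 0" --pt "-1 -0.03 0.15 0.13 0"

```text
clock: 15.25
tcp_pos: [0.4695, 0.1143, 0.3606]
orientation: [0.053, 1.57, -0.049]
contact_force: [0.9, 0.1, 0.1]
grip_width: -0.0
```

>>> play_rows --pt "-1 -0.01 0.05 0 0" --pt "-1 -0.02 0.1 0 0" --pt "-1 -0.03 0.15 0 0" --pt "-1 -0.05 0.2 0 0" --pt "-1 -0.07 0.24 0 0" --pt "-1 -0.07 0.24 0 0"

```text
clock: 15.85
tcp_pos: [0.3953, 0.3597, 0.3593]
orientation: [0.042, 1.574, -0.041]
contact_force: [-1.2, 0.1, 0.4]
grip_width: 0.0001
```

```bash
python3 - <<'E'
from arc import *
s=r.get_obs(); print(s["clock"],np.round(s["tcp_pos"],4),np.round(s["contact_force"],2))
c=np.array([.663,.0764]); bolt=c-.113*ex-.068*ey
H={"door_push":.212,"door_edge":.212,"latch_tip":.23,"latch_hub":.241,"bolt_head":.235}
for n,(a,b,cc,d) in {"scene":(110,290,230,430),"top":(130,280,220,420)}.items():
    p=r.grab_frame(n); i=p["pixels"][a:b,cc:d]; i=cv2.resize(i,None,fx=3.2,fy=3.2,interpolation=cv2.INTER_CUBIC); cv2.imwrite(f"pics/{n}7z.png",i)
    for l,(u,v,cf) in pts(p,H).items():
        X=atz(p,u,v,H[l]); q=X[:2]-c; print(n,l,np.round(X,3),"cab",np.round([q@ex,q@ey],3),round(cf,2))
    W,m=cloud(p); W=W[m]
    B=W[(W[:,2]>.222)&(W[:,2]<.26)&(np.hypot(*(W[:,:2]-bolt).T)<.012)]; print("bolt z",len(B),np.round(np.median(B[:,2]),4))
    L=W[(W[:,2]>.235)&(W[:,2]<.255)&(np.hypot(*(W[:,:2]-piv).T)<.013)]; print("hub z",np.median(L[:,2]))
    L=W[(W[:,2]>.23)&(W[:,2]<.255)&(W[:,0]<.54)&(W[:,1]<.0)&(W[:,0]>.45)&(W[:,1]>-.06)]; q=L.mean(0)[:2]-piv; print("lever past -y",np.arctan2(-q@ex,-q@ey),len(L))
E
```

```text
15.85 [0.3953 0.3597 0.3593] [-1.24  0.09  0.38]
scene door_push [0.656 0.41  0.212] cab [-0.039  0.331] 0.39
scene door_edge [ 0.537 -0.031  0.212] cab [-0.115 -0.119] 0.49
scene latch_tip [ 0.482 -0.002  0.23 ] cab [-0.172 -0.095] 0.43
scene latch_hub [ 0.601 -0.025  0.241] cab [-0.052 -0.107] 0.75
bolt z 21 0.2351
hub z 0.24106205404412157
lever past -y 1.5172969558957752 61
top door_push [0.559 0.1   0.212] cab [-0.106  0.014] 0.98
top door_edge [ 0.549 -0.033  0.212] cab [-0.103 -0.12 ] 0.68
top latch_tip [ 0.486 -0.018  0.23 ] cab [-0.167 -0.111] 0.49
top latch_hub [ 0.588 -0.015  0.241] cab [-0.066 -0.098] 0.54
top bolt_head [0.544 0.01  0.235] cab [-0.112 -0.077] 0.44
bolt z 36 0.2358
hub z 0.24231997695919827
lever past -y 1.5186371788409019 122
```

View pics/scene7z.png

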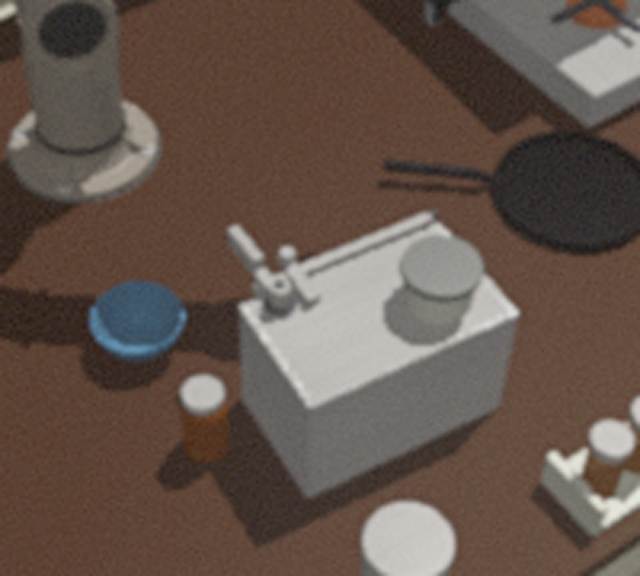

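View pics/top7z.png

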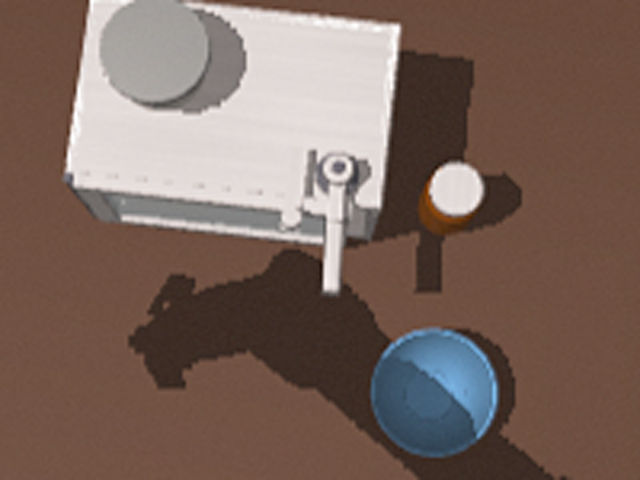

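The door is flush, the lever points out over the door at its stop, and the bolt head reads 235 mm. The bystanders stand where they were.

```bash
python3 -c "
from bench import r
print(r.hand_in())"
```

```text
the job is handed in; nothing more can be done
None
```

The glass door is shut and locked, and the job was handed in at about 16 s of robot time; it returned no verdict.

- **Door:** I pushed near the push point until the hard stop. The largest push reading was about 13 N, well under the 25 N limit. In the top camera the free edge then read x = -103 mm in the cabinet's frame, against -104 mm for shut.
- **Lever:** I swung it clockwise with the closed fingers and felt the end stop at about 1.52 rad. I pressed there to 13.4 N and backed off. Both cameras then agreed on the lever angle (1.517 and 1.519 rad).
- **Bolt:** Its head read 235.1 mm in one camera and 235.8 mm in the other, against a target of 235 mm.
- **Other things:** The tub, bowl, jar and pan looked unmoved in the last pictures. I did not check the tumbler inside the cabinet or the ladle at the end. The arm was clear of everything.
- **Readings that disagreed:** In the last scene picture the network put the door push point far off (confidence 0.39) and the door edge at -115 mm (0.49). I set both aside, because the top camera put the push point at -106 mm (0.98) and the edge as above.

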